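Reset the dough sheeter three clicks thinner

ROBOT

A 6-joint arm with a two-finger parallel gripper is mounted at the origin on a cart in front of the work surface, level with it; the furniture and walls round the work are solid. World frame = base frame: x ahead of the robot, y to its left, z up, the work surface at z = 0. Lengths are in mm, angles in degrees, forces in N, time in s.
With the tool pointing down it reaches from about 200 to 875 mm from the base axis. Payload 3.4 kg.
Tool frame: the origin (TCP) lies between the finger pads; the fingertips stand ctrl.nose_length ahead of it and the grasp point (between the pads) lies 8 mm behind it (ctrl.nose_length is the distance from the TCP to the fingertips, in mm); z points along the fingers, y is the line along which they close (so a half turn about z gives the same grasp; the last joint's range is limited). The gripper opens to 94 mm and grips with 3 to 60 N. Pads are 16 mm wide; open, the fingers measure 119 mm over their backs; the gripper's body (75 mm by 177 mm) begins 78 mm behind the grasp point.
Start: joints at [-72.422, 15.808, 86.224, -0, 77.962, -6.933], TCP at [238.554, -523.217, 216.493] pointing down, gripper open.
Joint ranges: [-165.64, 165.64], [-43.16, 119.46], [12.63, 154.43], [-67.54, 247.53], [6.08, 155.33], [-154.97, 154.97]. Speed limits (degrees/s): [147.25, 147.25, 180, 180, 180, 180].

INTERFACE

Orientations are given as [roll, pitch, yaw] about the fixed x, y, z axes, in that order (R = Rz(yaw) Ry(pitch) Rx(roll)).
In Python, from cell import ctrl gives the robot as it stands. The module is installed in compiled form; this text tells all that it offers.
- The arm moves only by the tool play_rows, never from a script. Its argument "rows" is a list of rows, each a list of 7 numbers: the turn, a rotation vector about the tool's x, y, z scaled (see below), then the shift along the tool's x, y, z scaled (see below), then the opening in per cent of the stroke, from 0 (shut) to 100 (fully open). A call has 1 to 12 rows; each row shifts and turns the commanded pose from where the row before left it, along the tool's axes as they then stand; what a row does not reach is not made up. The controller multiplies each number of a shift by 0.25 m and each number of a turn by pi rad. A row lasts 1/8 s, in which the tool goes at most 62.5 mm and 10.7 degrees, less where a joint would pass 70% of its speed; a pose out of reach is approached as far as the arm can. A call with a number of a shift or a turn outside -1 to 1 is refused whole. A call with a gripper value outside its range is refused whole. The fingers move at their own pace and stop on an object; "newtons" is the grip in N (left out, the last holds). Time passes only in rows, so rows that do not move let the fingers close. It gives the time, the measured TCP pose, the force, the opening and the grip force at its end, in the units of the state.
- ctrl.read_state(): the state, without advancing time (a new reading comes with each control period).
- ctrl.snapshot(name): name is "scene" or "side" or "wrist"; returns the picture (384x512x3 uint8, blue, green, red); there is no depth.
- ctrl.camera_params(name): a dict with "fx", "fy", "cx", "cy" (pixels), "dist" ([k1, k2, p1, p2, k3] as OpenCV has them; the pictures are not rectified), "R" (3x3) and "t" (3): a world point X has camera coordinates R X + t. Camera axes: x right, y down, z forward; pixel columns grow to the right and rows downward; lengths in mm; the calibration is good to about 2 mm. A picture is of the moment at which its call begins: read the wrist's pose just before it. camera_params takes no time and is no camera call; for the wrist camera it gives the pose at the moment of the call.
- ctrl.close_job(): hands the job in; it is judged then, once.
Trained networks look in the newest picture that a camera, given by its name, has taken for a name from the list of things; names that differ only in an ending like _2 or _b are one class to them, and where a whole thing is asked for, a point or a joint stands for the part that bears it (a point fixed in the world has none). Each returns a list of dicts, best first, with "score" (0 to 1); they miss things now and then, are a little off and sometimes report something else, mostly with a low value. They report only what shows in the picture. A call takes as long as a camera call.
- ctrl.cut_out(camera, label): "mask" (384x512 bool, what is visible of it) and "bbox" ([centre column, centre row, width, height] in pixels, round what is visible of it).
The state is a dict: "time": time; "joint_pos": joint angles; "joint_velocities": joint speeds; "joint_efforts": joint torques, N m; "tool_pos": TCP position; "tool_rot": TCP orientation; "contact_force": force on the tool from outside, world axes, zero at the start; "torque": the same for the moment, N m; "grip_width": finger opening in mm; "gripper_force": force on a finger pad.
Only numpy, scipy, OpenCV 4.12 (cv2) and the standard library are available. Lean on these libraries where they do the work, as an engineer would, in place of code of your own. Each camera call takes 0.05 s, during which the arm holds its last target. There are 200 camera calls.

TASK

The last sheet of dough came out too thick. Pick the slim white modelling tool off the black plate and, keeping your fingers off the switch bank, use its plain round end to press in the top half of the second rocker from the left (as you face the sheeter's control panel), which locks the rollers, leave the other rockers as they are and lay the tool back on the plate. Then click the gap lever three notches to the right of where it stands now, one at a time, letting it rest in each notch and not running past the third, let go of it, and last swing the roller guard all the way down.

Things in the scene. Friction and masses are not known exactly. Their poses are not given: they have to be found in the camera images.
- sheeter: bench dough sheeter, fixed, 180 deep x 280 wide mm, white case 167 mm tall, rollers and guard on top, its front turned to the robot's right. Origin on the table under its middle; x points from its front to its back, y to the left seen from the front, z up. Its upright control face (x = -91.5 mm) has the gap lever on the left, the switch bank on the right, both under the jutting infeed table
- infeed_edge (a point): middle of the front edge of the steel infeed table, which juts 47 mm out over the controls; underside here 173 mm above the table top, 220 mm wide. No gripper can come down on the controls from straight above: lean its back end away from the control face by about 25 to 40 degrees
- switch_bank: black frame of the switch bank on the control face, 98 wide x 37 tall mm, 6 mm proud of the face; origin at its centre, 84 mm above the table; axes as the sheeter's. It holds four grey rockers, 12.5 wide x 25 tall mm, 22 mm apart along y, numbered 1 to 4 from left (y = +33 mm) to right (-33 mm)
- rocker_2 (a joint): second rocker from the left: -0.28 rad with its bottom half pressed in (as it starts), +0.28 rad with its top half pressed in (wanted). It snaps over past 0; the top half needs about 2.5 N and moves in by about 5 mm
- rocker_1_upper (a point): middle of the face of the top half of rocker 1, 8.5 mm above its pivot, on its surface
- rocker_2_upper (a point): middle of the face of the top half of rocker 2, 8.5 mm above its pivot, on its surface; press here towards the case, along the sheeter's +x
- rocker_3_upper (a point): middle of the face of the top half of rocker 3, 8.5 mm above its pivot, on its surface
- rocker_4_upper (a point): middle of the face of the top half of rocker 4, 8.5 mm above its pivot, on its surface
- gap_lever (a joint): gap lever, rad: 0, 0.24, 0.48, 0.72, 0.96, 1.20 in its six notches, left to right (the lever leans 0.60 rad to the left of upright at 0 and 0.60 rad to the right at 1.20). It starts in the second. A sprung roller drops into each notch; passing to the next notch takes about 4 N at the grip
- lever_grip (a point): middle of the lever's black thumb grip, a round peg, diameter 12, length 29 mm, standing out of the control face along the sheeter's -x (13.5 to 42.5 mm off the face; this point 32.5 mm). It swings parallel to the face on a 55 mm radius about a pivot at sheeter y = +58, z = 42 mm: 13 mm per notch. The steel arm, 11 mm wide, lies 13 to 18 mm off the face
- guard (a joint): roller guard, rad: 0 shut (lying on the cheeks of the sheeter), grows as it is raised; starts at 0.45 to 0.75. A stiff hinge holds it wherever it is left; about 3 N pushed down on the handle moves it
- guard_handle (a point): middle of the guard's black handle, a round bar of 18 mm diameter, 84 mm long along the sheeter's y, on the guard's front edge, 121 mm from the hinge
- guard_hinge (a point): middle of the guard's hinge line (along the sheeter's y), towards the back of the machine, 242.5 mm above the table; at 0 the handle lies 120 mm in front of it and 14 mm above it
- plate_top (a point): centre of the upper face of the flat black plate, 7 mm above the table; the face measures 190 mm along its x and 86 mm along its y. Fixed. Its clear rim rises to 11 mm
- stylus_mid (a point): the modelling tool's grasp point, in the middle of its white stem, half-way up. The tool is 142 mm long along its x, which lies flat on the plate and points from the star-shaped cone (20 mm thick, at -76 mm) to the plain round end (+66 mm); the stem is about 9 mm thick. 16 g, centre of mass about 14 mm from here towards the cone
- stylus_tip (a point): centre of the plain round end of the modelling tool, 8 mm thick; its x axis points out of the end
- jigger_mid (a point): centre of a steel jigger, 44 mm diameter, 108 mm tall, standing by; must stay put
- mould_mid (a point): centre of a wooden press mould, 58 x 160 x 27 mm, lying by; must stay put
- tin_mid (a point): centre of a round tin of cutters, 122 mm diameter, 25 mm tall, standing by; must stay put

How it is judged (in metres and radians):
On the way, in this order (a step that is already met when the one before it is completed fails the run):
1. the modelling tool is lifted off the plate (z of stylus_mid in the frame of plate_top above 0.04 m), for 0.1 s.
2. the second rocker is tipped, top half in, with the round end of the modelling tool at it (value of joint rocker_2 above 0.2 rad and distance between stylus_tip and rocker_2_upper below 0.03 m), for 0.1 s.
3. the modelling tool lies on the plate again, let go (x of stylus_mid in the frame of plate_top between -0.07 and 0.07 m and y of stylus_mid in the frame of plate_top between -0.042 and 0.042 m and z of stylus_mid in the frame of plate_top below 0.02 m and z of stylus_tip in the frame of plate_top below 0.025 m and contact force between stylus and the fingers below 0.05 N), for 0.2 s.
4. the gap lever rests one click to the right of its start (distance of lever_grip from where it was at the start of the episode between 0.0092 and 0.0171 m and velocity of joint gap_lever between -0.1 and 0.1 rad/s), for 0.2 s.
5. the gap lever rests two clicks to the right of its start (distance of lever_grip from where it was at the start of the episode between 0.0223 and 0.03 m and velocity of joint gap_lever between -0.1 and 0.1 rad/s), for 0.2 s.
6. the gap lever rests three clicks to the right of its start, let go (distance of lever_grip from where it was at the start of the episode between 0.035 and 0.0424 m and velocity of joint gap_lever between -0.1 and 0.1 rad/s and value of joint gap_lever above 0.6 rad and contact force between sheeter and the fingers below 0.05 N), for 0.2 s.
7. the guard is down (value of joint guard below 0.05 rad), for 0.2 s.
At the end, for the whole second after the job is handed in: Rocker 2 has its top half in (over 0.2 rad), the other rockers are as they began; the gap lever rests three notches right of its start (within 0.3 notch); the guard is down (under 0.05 rad); the tool lies released on the plate, its middle within 70 x 42 mm of the plate's centre (all of step 3 and value of joint rocker_2 above 0.2 rad and distance of lever_grip from where it was at the start of the episode between 0.035 and 0.0424 m and velocity of joint gap_lever between -0.1 and 0.1 rad/s and value of joint gap_lever above 0.6 rad and value of joint guard below 0.05 rad); the robot touches nothing.
It fails at once if a rocker other than the second is tipped over (distance of any of rocker_1_upper, rocker_3_upper, rocker_4_upper from where it was at the start of the episode above 0.002 m).
It fails at once if the gap lever is run past the third click (distance of lever_grip from where it was at the start of the episode above 0.0443 m).
It fails at once if the fingers or arm touch the switch bank (it is worked with the modelling tool) (contact force between switch_bank and the fingers above 0.5 N or contact force between switch_bank and the arm above 0.5 N).
It fails at once if the jigger, the press mould or the tin of cutters is pushed away (distance of any of jigger_mid, mould_mid, tin_mid from where it was at the start of the episode above 0.03 m).
It also fails if it takes over 72 s, if anything falls off the work surface, if the arm or the gripper's body presses on something with over 40 N, if the wrist force passes 120 N, or if a joint passes its speed limit or range.

## Working session

There is one attempt and no reset: what is moved stays moved. The work goes in short steps, Python scripts to look and compute and a tool call to move; the robot and the scene stay as the last step left them, time stands still between calls to the robot, and variables do not carry over. Pictures are saved under pics/ and viewed, at most 10 in all, crops included, and the job is handed in when it is done.

Besides the shell and the picture viewer there is one more tool, called after "Request:" as a command line: name --pt "numbers of a row" for each row, then --argument value for the rest. play_rows: Moves the arm, as the interface text tells. Its arguments: {"type":"object","properties":{"rows":{"type":"array","items":{"type":"array","items":{"type":"number"}}},"newtons":{"type":"number"}},"required":["rows"]}

```bash
mkdir -p pics
cat > h.py <<'E'
import numpy as np,cv2
from scipy.spatial.transform import Rotation as Ro
from cell import ctrl
def cam(n):
    p=ctrl.camera_params(n);K=np.array([[p['fx'],0,p['cx']],[0,p['fy'],p['cy']],[0,0,1.]])
    return K,np.array(p['dist'],float),np.array(p['R']),np.array(p['t'],float).ravel()
def ray(c,uv):
    K,d,R,t=c
    q=cv2.undistortPoints(np.array(uv,float).reshape(-1,1,2),K,d).reshape(-1,2)
    D=np.c_[q,np.ones(len(q))]@R
    return -R.T@t,D
def onplane(c,uv,z):
    o,D=ray(c,uv); return o+D*((z-o[2])/D[:,2])[:,None]
def proj(c,X):
    K,d,R,t=c
    return cv2.projectPoints(np.array(X,float).reshape(-1,3),cv2.Rodrigues(R)[0],t,K,d)[0].reshape(-1,2)
E
python3 - <<'E'
from h import *
print(ctrl.nose_length,ctrl.read_state())
ims=[]
for n in("scene","side","wrist"):
    im=ctrl.snapshot(n);cv2.imwrite(f'pics/{n}0.png',im)
    c=cam(n);print(n,c[0][0,0],(-c[2].T@c[3]).round(),c[2][2].round(2))
    for l in("sheeter","switch_bank","rocker_2_upper","lever_grip","guard_handle","guard","plate_top","stylus_mid","jigger_mid","mould_mid","tin_mid"):
        try: r=ctrl.cut_out(n,l)
        except Exception as e: print(l,e);continue
        print(l,[(round(q['score'],2),np.round(q['bbox']).astype(int).tolist()) for q in r[:4]])
a=cv2.imread('pics/scene0.png');b=cv2.imread('pics/side0.png')
cv2.imwrite('pics/s0.png',cv2.resize(a,(800,600)));cv2.imwrite('pics/d0.png',cv2.resize(b,(800,600)))
E
```

```text
11.0 {'time': 0.0, 'joint_pos': array([-7.24221274e+01,  1.58467616e+01,  8.62924867e+01, -1.48009363e-03,
        7.79619000e+01, -6.93175411e+00]), 'joint_velocities': array([ 0.0070654 ,  0.00787206,  0.0237297 ,  0.09351994,  0.06972607,
       -0.09049937]), 'joint_efforts': array([-3.21119087e-04, -4.04586947e+01, -2.37227511e+01,  7.01651978e-02,
        3.45401466e-02, -1.49556440e-04]), 'tool_pos': array([ 238.37057805, -522.67913271,  215.63230174]), 'tool_rot': array([-1.79899416e+02, -1.07708505e-02,  2.45099272e+01]), 'contact_force': array([-0.11799829,  0.43869048, -0.36792165]), 'torque': array([ 0.00347166, -0.03191143, -0.03693777]), 'gripper_force': 0.0, 'grip_width': 94.20004932511804}
scene 469.0182489415505 [-473. -714. 1211.] [ 0.6   0.47 -0.64]
sheeter [(0.88, [210, 173, 84, 64]), (0.69, [233, 247, 37, 29])]
switch_bank [(0.29, [296, 210, 11, 19])]
rocker_2_upper []
lever_grip []
guard_handle []
guard []
plate_top [(0.63, [298, 267, 45, 42]), (0.62, [211, 172, 79, 63])]
stylus_mid []
jigger_mid [(0.57, [296, 212, 13, 26])]
mould_mid [(0.58, [356, 244, 42, 31]), (0.2, [294, 210, 14, 21])]
tin_mid [(0.77, [235, 246, 37, 28]), (0.23, [297, 268, 11, 18])]
side 403.39507262449115 [  92.  472. 1005.] [ 0.43 -0.39 -0.81]
sheeter [(0.64, [169, 246, 133, 168])]
switch_bank []
rocker_2_upper []
lever_grip []
guard_handle [(0.6, [156, 221, 95, 118])]
guard [(0.82, [158, 222, 95, 121])]
plate_top [(0.92, [330, 196, 64, 34])]
stylus_mid []
jigger_mid [(0.75, [254, 172, 14, 30]), (0.16, [158, 222, 97, 117])]
mould_mid [(0.83, [307, 138, 44, 33]), (0.7, [170, 244, 141, 171])]
tin_mid [(0.79, [296, 256, 47, 45]), (0.62, [171, 244, 137, 170]), (0.18, [155, 222, 97, 119])]
wrist 310.0404506230651 [ 308. -491.  385.] [-0.24 -0.11 -0.96]
sheeter []
switch_bank []
rocker_2_upper []
lever_grip []
guard_handle []
guard []
plate_top []
stylus_mid []
jigger_mid []
mould_mid []
tin_mid []
```

View pics/s0.png

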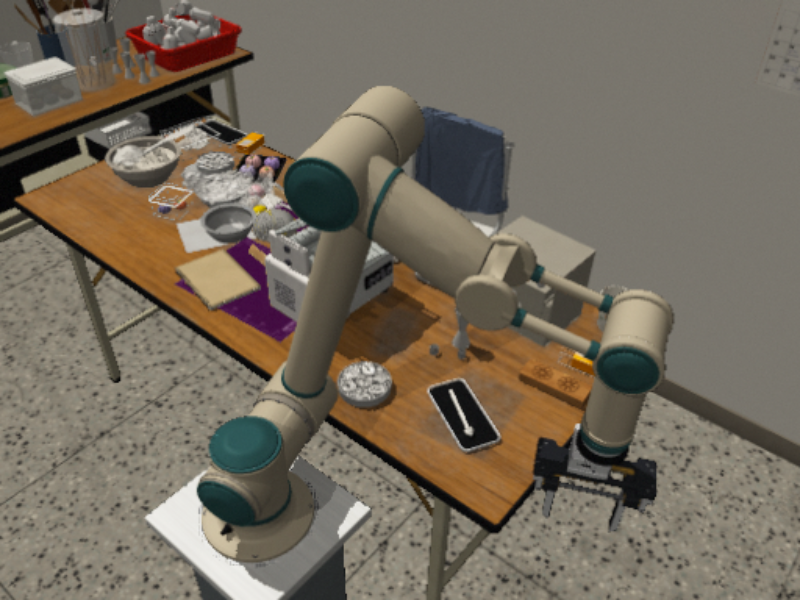

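View pics/d0.png

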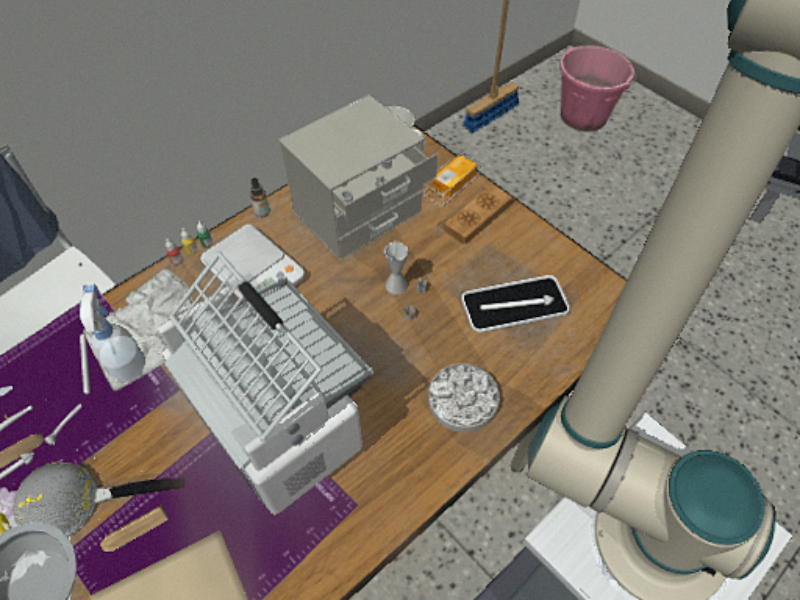

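Run:
```python
from h import *
for n,d in(("scene",{"plate":(298,267,7),"tin":(235,246,12),"mould":(356,244,13),"jig":(296,212,54)}),("side",{"plate":(330,196,7),"tin":(296,256,12),"mould":(307,138,13),"jig":(254,172,54)})):
    c=cam(n)
    for k,v in d.items(): print(n,k,onplane(c,[v[:2]],v[2])[0].round())
```

```text
scene plate [ 454. -168.    7.]
scene tin [386.  57.  12.]
scene mould [ 672. -267.   13.]
scene jig [632. -28.  54.]
side plate [ 448. -149.    7.]
side tin [376.  69.  12.]
side mould [ 654. -263.   13.]
side jig [641. -16.  54.]
```

Scene view: plate with the tool at about (465,415), tin (365,383), jigger (461,335), mould (555,380), and the sheeter behind the arm. Side view: the tool's cone points away from the sheeter (550,300), its round end towards it (482,305), and the guard is raised. I'll go above the plate for a closer look.

Request:
play_rows --pt "0 0 -0.052 0 0 0 100" --pt "0 0 -0.052 0 0 0 100" --pt "0 0 -0.052 0 0 0 100" --pt "0 0 -0.052 0 0 0 100" --pt "0 0 -0.052 0 0 0 100" --pt "0 0 -0.052 0 0 0 100" --pt "0 0 -0.052 0 0 0 100" --pt "0 0 0 0.18 0.106 -0.02 100" --pt "0 0 0 0.18 0.106 -0.02 100" --pt "0 0 0 0.18 0.106 -0.02 100" --pt "0 0 0 0.18 0.106 -0.02 100" --pt "0 0 0 0.18 0.106 -0.02 100"

```text
time: 3.3
tool_pos: [371.6, -296.7, 241.8]
tool_rot: [180.0, 0.0, 90.0]
contact_force: [0.9, 0.4, 0.2]
grip_width: 94.0
gripper_force: 0.0
```

Request:
play_rows --pt "0 0 0 0.18 0.106 -0.02 100" --pt "0 0 0 0.18 0.106 -0.02 100" --pt "0 0 0 0.18 0.106 -0.02 100" --pt "0 0 0 0 0 0 100" --pt "0 0 0 0 0 0 100"

```text
time: 3.92
tool_pos: [450.1, -163.4, 256.4]
tool_rot: [-180.0, 0.0, 90.1]
contact_force: [0.2, 0.3, 0.1]
grip_width: 94.0
gripper_force: 0.0
```

Run:
```python
from h import *
s=ctrl.read_state();print(s['time'],s['tool_pos'],s['tool_rot'])
c=cam("wrist");im=ctrl.snapshot("wrist")
for l,z in(("plate_top",7),("stylus_mid",13),("tin_mid",12),("mould_mid",13),("jigger_mid",54)):
    for q in ctrl.cut_out("wrist",l)[:2]:
        m=q['mask'];yx=np.argwhere(m);(cx,cy),(w,h),a=cv2.minAreaRect(yx[:,::-1].astype(np.float32))
        print(l,round(q['score'],2),m.sum(),np.round(q['bbox']),'rect',onplane(c,[(cx,cy)],z)[0].round(1))
        P=onplane(c,yx[:,::-1],z)[:,:2];r=cv2.minAreaRect(P.astype(np.float32));print('  world rect',np.round(r[0],1),np.round(r[1],1),round(r[2],1),'mean',P.mean(0).round(1))
        if l[0]=='s':
            C=P.mean(0);_,_,v=np.linalg.svd(P-C,full_matrices=False);t=(P-C)@v[0];print('  axis',v[0],t.min(),t.max())
cv2.imwrite('pics/w1.png',im)
cv2.imwrite('pics/w1b.png',cv2.resize(im,(800,600)))
```

```text
3.925 [ 450.09474378 -163.37899574  256.41429689] [-1.79970421e+02  4.95051284e-02  9.00732806e+01]
plate_top 0.75 9174 [266. 155. 127. 157.] rect [ 460.5 -150.8    7. ]
  world rect [ 457.4 -155. ] [199.7  95.6] 61.4 mean [ 459.5 -149.8]
plate_top 0.36 752 [261. 156.  65.  87.] rect [ 453.5 -152.7    7. ]
  world rect [ 452.1 -155. ] [145.6  19.3] 52.2 mean [ 450.  -154.9]
stylus_mid 0.65 782 [260. 156.  64.  89.] rect [ 453.9 -152.8   13. ]
  world rect [ 452.5 -155. ] [142.5  21. ] 52.2 mean [ 448.8 -155.6]
  axis [-0.57695143 -0.81677846] -74.04556761046805 68.58089439974052
tin_mid 0.94 2075 [200.  16.  91.  31.] rect [380.3  19.5  12. ]
  world rect [380.9  19.4] [ 33.8 108.3] 89.9 mean [381.9  22.8]
mould_mid 0.56 4672 [408. 234.  51. 105.] rect [ 663.9 -261.6   13. ]
  world rect [ 664.4 -268.3] [ 71.  171.2] 4.7 mean [ 665.5 -255.9]
jigger_mid 0.86 3350 [438.  34.  94.  66.] rect [654.5 -14.   54. ]
  world rect [651.3  -9.6] [105.4  50.6] 14.6 mean [656.1 -10.4]
```

View pics/w1b.png

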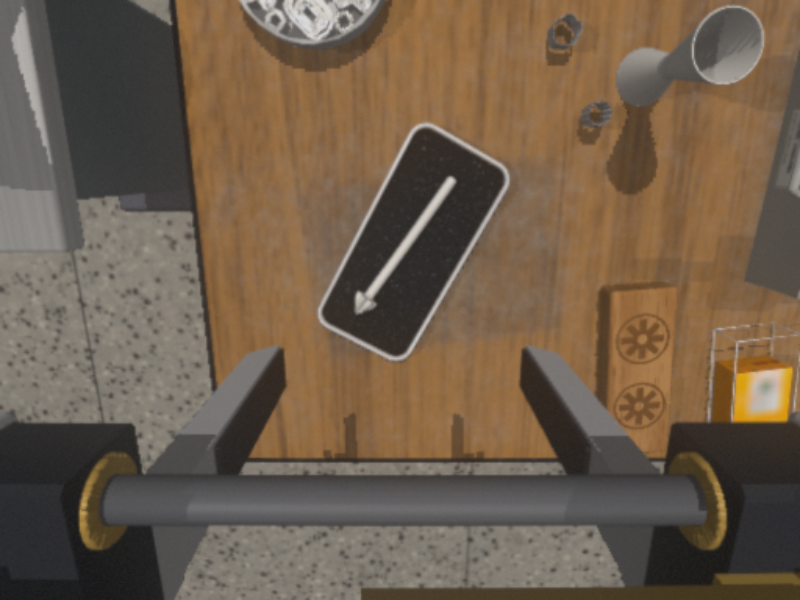

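The wrist view shows the stem running from the cone (365,302) to the round end (450,183), a yaw of about 52°. The jigger's base is at (642,78). Now I'll align, descend with the fingers part open, and grip.

Request:
play_rows --pt "0 0 0.0527 0.053 -0.013 0.0 45" --pt "0 0 0.0527 0 0 0.1 45" --pt "0 0 0.0527 0 0 0.2 45" --pt "0 0 0.0527 0 0 0.2 45" --pt "0 0 0 0 0 0.2 45" --pt "0 0 0 0 0 0.14 45" --pt "0 0 0 0 0 0.06 45" --pt "0 0 0 0 0 0.038 45" --pt "0 0 0 0 0 0 45" --newtons 50

```text
time: 5.35
tool_pos: [446.9, -150.2, 21.7]
tool_rot: [-180.0, 0.0, 52.0]
contact_force: [-0.5, -0.7, -0.0]
grip_width: 42.7
gripper_force: 0.0
```

Run:
```python
from h import *
im=ctrl.snapshot("wrist")
s=ctrl.read_state();print(s['tool_pos'],s['tool_rot'],s['contact_force'],s['grip_width'])
cv2.imwrite('pics/w2.png',im)
```

```text
[ 447.35037542 -150.30455617   22.25438667] [ 1.79966322e+02 -1.98731654e-03  5.20540494e+01] [-0.57940367 -0.12469591 -0.52633784] 42.07501063307331
```

View pics/w2.png

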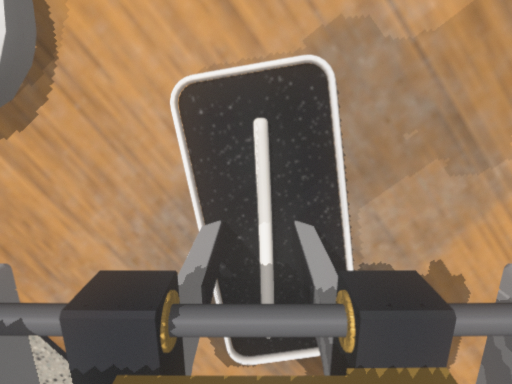

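Fingers straddle the stem (column 264). I'll shift slightly, then close and lift.

Request:
play_rows --pt "0 0 0 0.018 0.024 0.006 45" --pt "0 0 0 0 0 0 45" --pt "0 0 0 0 0 0 0" --pt "0 0 0 0 0 0 0" --pt "0 0 0 0 0 0 0" --pt "0 0 0 0 0 0 0" --newtons 50

```text
time: 6.15
tool_pos: [454.5, -149.9, 20.5]
tool_rot: [-180.0, 0.0, 52.1]
contact_force: [-0.1, -0.5, 0.3]
grip_width: 7.3
gripper_force: 50.0
```

Request:
play_rows --pt "0 0 0 0 0 -0.1 0" --pt "0 0 0 0 0 -0.2 0" --pt "0 0 0 0 0 -0.2 0" --pt "0 0 0 0 0 -0.2 0" --pt "0 0 -0.0527 0 0 -0.05 0" --pt "0 0 -0.0527 0 0 0 0" --pt "0 0 -0.0527 0 0 0 0" --pt "0 0 -0.0527 0 0 0 0" --pt "0 0.048 0 0 0.08 0 0" --pt "0 0.048 0 0 0.08 0 0" --pt "0 0.048 0 0 0.08 0 0" --pt "0 0.048 0 0 0.08 0 0"

```text
time: 7.65
tool_pos: [535.4, -150.6, 208.4]
tool_rot: [179.9, -34.8, 90.1]
contact_force: [0.0, 0.2, -0.6]
grip_width: 7.6
gripper_force: 50.0
```

Request:
play_rows --pt "0 0.048 0 0 0 0 0" --pt "0 0.048 0 0 0 0 0" --pt "0 0.048 0 0 0 0 0" --pt "0 0 0 0 0 0 0" --pt "0 0 0 0 0 0 0"

```text
time: 8.28
tool_pos: [534.7, -149.8, 208.4]
tool_rot: [179.9, -60.4, 90.1]
contact_force: [0.0, -0.1, 0.4]
grip_width: 7.0
gripper_force: 50.0
```

Run:
```python
from h import *
s=ctrl.read_state();print(s['time'],s['tool_pos'],s['tool_rot'],s['grip_width'],s['joint_pos'].round())
c=cam("wrist");im=ctrl.snapshot("wrist");print((-c[2].T@c[3]).round())
for l in("sheeter","switch_bank","rocker_2_upper","lever_grip","gap_lever","guard_handle","stylus_tip","infeed_edge","jigger_mid"):
    try: print(l,[(round(q['score'],2),np.round(q['bbox'],1).tolist()) for q in ctrl.cut_out("wrist",l)[:4]])
    except Exception as e: print(l,e)
cv2.imwrite('pics/w3.png',im);cv2.imwrite('pics/w3b.png',cv2.resize(im,(800,600),interpolation=cv2.INTER_CUBIC))
```

```text
8.275 [ 534.74664797 -149.81143042  208.36225354] [179.92831328 -60.35795348  90.1103983 ] 6.98681110424297 [-47.  36.  82.  39. 110. -51.]
[ 534. -258.  359.]
sheeter [(0.61, [275.1, 69.3, 168.2, 138.7])]
switch_bank [(0.9, [316.0, 100.5, 56.8, 18.9])]
rocker_2_upper [(0.39, [310.0, 106.3, 9.2, 11.4])]
lever_grip [(0.57, [233.4, 110.5, 19.1, 37.0])]
gap_lever [(0.53, [234.8, 110.6, 19.3, 32.4])]
guard_handle []
stylus_tip [(0.96, [257.9, 237.4, 13.1, 222.7])]
infeed_edge [(0.87, [277.0, 69.8, 169.2, 136.7]), (0.68, [334.9, 105.4, 14.6, 8.3])]
jigger_mid [(0.8, [346.1, 225.4, 51.9, 84.5])]
```

View pics/w3b.png

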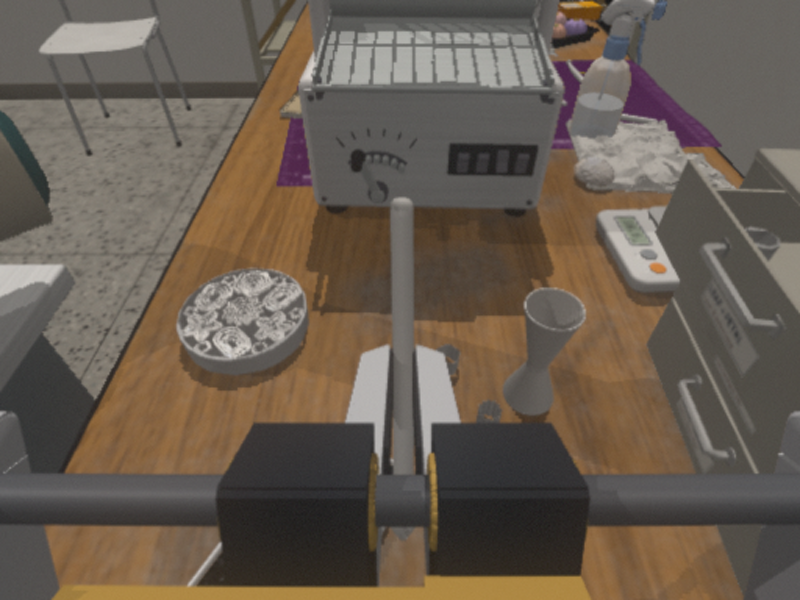

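The panel shows face-on: the bank at (493,158) with four rockers, the lever grip at (358,160) with its pivot at (377,190), and the round end at (401,205). The jigger stands right of the approach. Next I'll fit the sheeter pose.

```bash
cat > fit.py <<'E'
from h import *
from scipy.optimize import least_squares
def S2W(p,P):
    X,Y,a=p[:3]; P=np.atleast_2d(P); c,s=np.cos(a),np.sin(a)
    return np.c_[X+c*P[:,0]-s*P[:,1],Y+s*P[:,0]+c*P[:,1],P[:,2]]
def bankpts(b): return np.array([[-97.5,b+49,102.5],[-97.5,b-49,102.5],[-97.5,b-49,65.5],[-97.5,b+49,65.5]])
def corners(m):
    yx=np.argwhere(m)[:,::-1].astype(np.float32); q=cv2.boxPoints(cv2.minAreaRect(yx))
    s=q.sum(1);d=q[:,0]-q[:,1]
    return np.array([q[s.argmin()],q[d.argmax()],q[s.argmax()],q[d.argmin()]])
def fit(c,uvb,piv=None,p0=(540,250,np.pi/2,-50),fixed=None):
    def f(p):
        r=(proj(c,S2W(p,bankpts(p[3])))-uvb).ravel()
        if piv is not None: r=np.r_[r,2*(proj(c,S2W(p,[[-105,58,42]]))[0]-piv)]
        return r
    s=least_squares(f,p0,x_scale=[10,10,.1,10]);return s.x,s.fun
E
python3 - <<'E'
from fit import *
c=cam("wrist");k=512/800
m=ctrl.cut_out("wrist","switch_bank")[0]['mask'];q=corners(m);print(q)
p,r=fit(c,q,np.array([377*k,190*k]));print(p,np.degrees(p[2]),r.round(1))
for n,P in(("r2",[-99,p[3]+11,92.5]),("edge",[-138.5,0,173]),("grip",[-124,58-0,42]),("caseBL",[-90,140,0]),("caseBR",[-90,-140,0])):
    w=S2W(p,[P]);print(n,w.round(1),(proj(c,w)/k).round())
o,D=ray(c,[(530*k,402*k)]);print('jigbase',onplane(c,[(530*k,402*k)],5).round())
tip=[ (401*k,203*k)];print('tip ray',o,ray(c,tip)[1])
s=ctrl.read_state();R=Ro.from_euler('xyz',s['tool_rot'],degrees=True).as_matrix();print(R.round(3))
for L in(60,66,72): print(L,proj(c,s['tool_pos']+R@[L,0,4])/k)
E
```

```text
[[287.  91.]
 [344.  91.]
 [344. 111.]
 [287. 111.]]
[566.88663115 347.99508472   1.52592422 -75.42844258] 87.42901773593971 [ 1.6 -0.3  1.1  1.1 -3.   0.1  0.2 -1.3 -0.   0.4]
r2 [[626.8 246.2  92.5]] [[484. 152.]]
edge [[560.7 209.6 173. ]] [[430.  93.]]
grip [[503.4 226.7  42. ]] [[376. 199.]]
caseBL [[423.  264.4   0. ]] [[316. 211.]]
caseBR [[702.7 251.8   0. ]] [[534. 217.]]
jigbase [[644. -27.   5.]]
tip ray [ 534.22720874 -258.22117651  359.07235905] [[-0.00200158  0.84922863 -0.56451831]]
[[-0.001  1.    -0.001]
 [ 0.493  0.001  0.87 ]
 [ 0.87   0.    -0.493]]
60 [[402.88689769 218.94152519]]
66 [[402.91378668 201.69641372]]
72 [[402.94113595 184.13731114]]
```

Request:
play_rows --pt "0 0 0 0.058 0.024 0.197 0" --pt "0 0 0 0.058 0.024 0.197 0" --pt "0 0 0 0.058 0.024 0.197 0" --pt "0 0 0 0.058 0.024 0.197 0" --pt "0 0 0 0.058 0.024 0.197 0" --pt "0 -0.0417 0 0 0 0 0" --pt "0 -0.0417 0 0 0 0 0" --pt "0 0 0 0 0 0 0" --pt "0 0 0 0 0 0 0"

```text
time: 9.95
tool_pos: [564.1, 99.9, 149.3]
tool_rot: [-179.9, -45.5, 90.0]
contact_force: [-0.4, 0.5, -0.5]
grip_width: 7.2
gripper_force: 50.0
```

Run:
```python
from fit import *
s=ctrl.read_state();print(s['time'],s['tool_pos'],s['tool_rot'],s['grip_width'],s['joint_pos'].round())
c=cam("wrist");im=ctrl.snapshot("wrist");print((-c[2].T@c[3]).round())
for l in("switch_bank","rocker_2_upper","lever_grip","stylus_tip"):
    R=ctrl.cut_out("wrist",l)
    print(l,[(round(q['score'],2),np.round(q['bbox'],1).tolist()) for q in R[:4]])
    if l=="switch_bank": q=corners(R[0]['mask']);p,r=fit(c,q,None,(566,348,1.53,-75));print(q.tolist(),p,r.round(1))
for P in([-91.5,140,160],[-91.5,-140,160],[-105,58,42],[-99,p[3]+11,92.5]): print(proj(c,S2W(p,[P])).round())
cv2.imwrite('pics/w4.png',im);cv2.imwrite('pics/w4b.png',cv2.resize(im,(800,600),interpolation=cv2.INTER_CUBIC))
```

```text
9.95 [564.13742672  99.8888427  149.26812397] [-179.94028537  -45.53505111   89.99438816] 7.156990258836706 [-24.  26.  99.  41.  81. -40.]
[564.  34. 323.]
switch_bank [(0.77, [331.3, 131.8, 104.8, 28.7]), (0.69, [362.8, 140.4, 23.3, 10.1])]
[[279.69140625, 115.49091339111328], [383.13134765625, 118.53326416015625], [382.25146484375, 148.44857788085938], [278.8115234375, 145.40621948242188]] [8.34951397e+03 2.37494080e+00 1.52718737e+00 7.71523035e+03] [ 3.3  2.5  3.   3.1 -8.7 -2.3  1.7 -2.6]
rocker_2_upper [(0.48, [319.8, 138.4, 15.7, 16.7])]
lever_grip [(0.57, [187.6, 146.9, 44.0, 45.4])]
stylus_tip [(0.85, [257.7, 237.8, 13.8, 222.8])]
[[-3944509.   -96682.]]
[[-5571980.  -139367.]]
[[-401065.  -13413.]]
[[321. 128.]]
```

View pics/w4b.png

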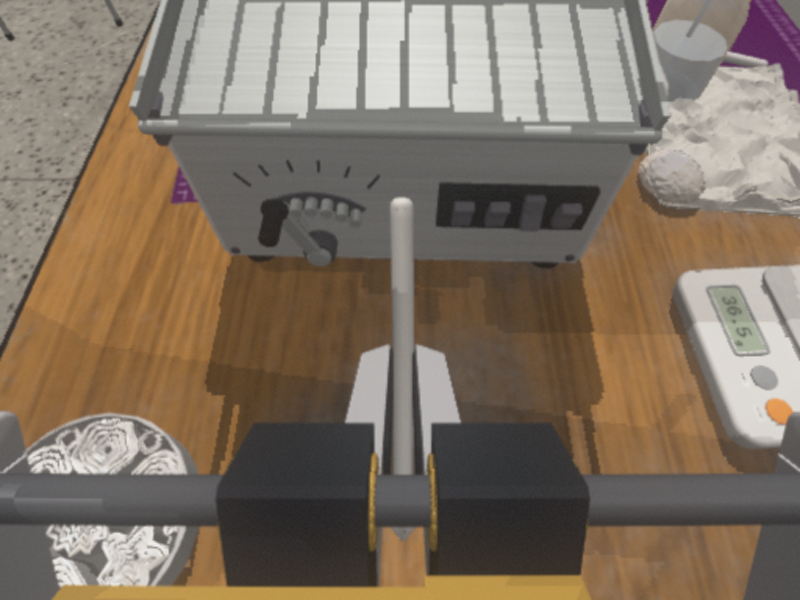

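The close view shows the bank frame corners at (440,183), (599,186), (587,230) and (437,227), rocker 2 at (497,213), the lever pivot at (319,256) and the grip at (270,222). Refitting from these.

Run:
```python
from fit import *
c=cam("wrist");k=512/800
q=np.array([[440,183],[599,186],[587,230],[437,227]])*k
p,r=fit(c,q,np.array([319*k,256*k]),(566,348,1.53,-75));print(p,np.degrees(p[2]),r.round(1))
for P in([-91.5,140,20],[-91.5,-140,20],[-138.5,110,173],[-138.5,-110,173],[-99,p[3]+33,84],[-99,p[3]+11,84],[-99,p[3]-11,84],[-99,p[3]-33,84],[-102,p[3]+11,92.5]): print(P,S2W(p,[P]).round(1),(proj(c,S2W(p,[P]))/k).round())
print('edge')
for t in(0.,.24,.48,.96): 
    a=.6-t;P=[-124,58+55*np.sin(a),42+55*np.cos(a)];print(t,S2W(p,[P]).round(1),(proj(c,S2W(p,[P]))/k).round())
s=ctrl.read_state();R=Ro.from_euler('xyz',s['tool_rot'],degrees=True).as_matrix()
for L in(62,64,66): print(L,proj(c,s['tool_pos']+R@[L,0,6])/k)
```

```text
[563.67124113 337.33944954   1.56813248 -73.43459872] 89.84737278819352 [ 0.6  2.9  1.9  1.2 -2.9 -2.3  0.1 -0.6  0.  -0.7]
[-91.5, 140, 20] [[423.4 246.2  20. ]] [[218. 258.]]
[-91.5, -140, 20] [[703.4 245.5  20. ]] [[585. 258.]]
[-138.5, 110, 173] [[453.3 199.1 173. ]] [[151. 145.]]
[-138.5, -110, 173] [[673.3 198.5 173. ]] [[650. 145.]]
[-99, np.float64(-40.43459871721677), 84] [[603.8 238.2  84. ]] [[464. 210.]]
[-99, np.float64(-62.43459871721677), 84] [[625.8 238.2  84. ]] [[499. 210.]]
[-99, np.float64(-84.43459871721677), 84] [[647.8 238.1  84. ]] [[533. 210.]]
[-99, np.float64(-106.43459871721677), 84] [[669.8 238.1  84. ]] [[567. 210.]]
[-102, np.float64(-62.43459871721677), 92.5] [[625.8 235.2  92.5]] [[501. 204.]]
edge
0.0 [[474.3 213.6  87.4]] [[254. 238.]]
0.24 [[486.  213.5  93.5]] [[271. 231.]]
0.48 [[498.8 213.5  96.6]] [[291. 228.]]
0.96 [[524.7 213.4  93.5]] [[336. 231.]]
62 [[402.78249931 211.78411032]]
64 [[402.7885533  206.09729713]]
66 [[402.79464048 200.37665307]]
```

Request:
play_rows --pt "0 -0.043 0 0 0 0 0" --pt "0 -0.043 0 0 0 0 0" --pt "0 0 0 -0.05 0.122 0.166 0" --pt "0 0 0 -0.05 0.122 0.166 0" --pt "0 0 0 0.06 0 0.034 0" --pt "0 0 0 0.04 0 0.022 0" --pt "0 0 0 0 0 0 0" --pt "0 0 0 0 0 0 0"

```text
time: 11.2
tool_pos: [625.6, 148.2, 67.2]
tool_rot: [179.8, -30.0, 90.1]
contact_force: [0.5, -0.1, 0.5]
grip_width: 7.3
gripper_force: 50.0
```

Run:
```python
from fit import *
s=ctrl.read_state();print(s['time'],s['tool_pos'],s['tool_rot'],s['contact_force'])
c=cam("wrist");im=ctrl.snapshot("wrist");k=512/800
R=Ro.from_euler('xyz',s['tool_rot'],degrees=True).as_matrix();t=s['tool_pos']+R@[64.5,0,6];print('tip',t,proj(c,t)/k)
for x in(603.8,625.8,647.8): print((proj(c,[x,240,92.5])/k).round())
for l in("rocker_2_upper","switch_bank"): print([(round(q['score'],2),np.round(np.array(q['bbox'])/k).tolist()) for q in ctrl.cut_out("wrist",l)])
cv2.imwrite('pics/w5b.png',cv2.resize(im,(800,600),interpolation=cv2.INTER_CUBIC))
```

```text
11.2 [625.55504057 148.24538873  67.15142294] [179.84951624 -29.95067828  90.10644434] [ 0.52842909 -0.14656767  0.5416998 ]
tip [625.46140817 207.12721146  94.15461136] [[402.73070748 204.21140755]]
[[345. 126.]]
[[404. 126.]]
[[462. 126.]]
[(0.93, [401.0, 149.0, 32.0, 39.0])]
[(0.56, [429.0, 134.0, 268.0, 75.0])]
```

View pics/w5b.png

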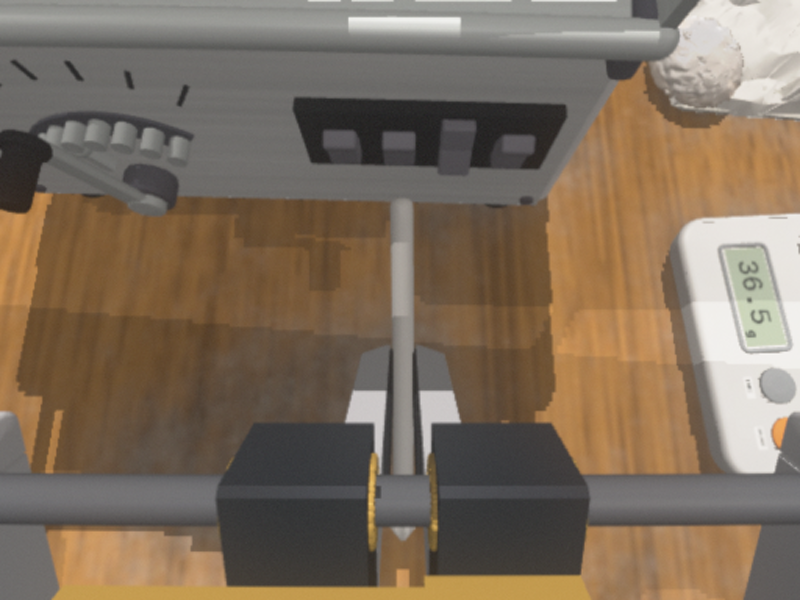

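Tip column 401 lines up with rocker 2 (column 400). Advancing gently now.

Request:
play_rows --pt "0 0 0 0.024 0 0.022 0" --pt "0 0 0 0.024 0 0.014 0" --pt "0 0 0 0 0 0 0"

```text
time: 11.72
tool_pos: [625.1, 164.2, 63.8]
tool_rot: [-180.0, -30.0, 90.1]
contact_force: [0.3, -0.2, -0.1]
grip_width: 7.4
gripper_force: 50.0
```

Request:
play_rows --pt "0 0 0 0.014 0 0.008 0" --pt "0 0 0 0 0 0 0"

```text
time: 11.98
tool_pos: [625.4, 167.8, 63.9]
tool_rot: [-180.0, -30.0, 90.1]
contact_force: [0.5, 0.3, -0.3]
grip_width: 7.1
gripper_force: 50.0
```

Request:
play_rows --pt "0 0 0 0.014 0 0.008 0" --pt "0 0 0 0 0 0 0"

```text
time: 12.22
tool_pos: [625.6, 170.6, 63.5]
tool_rot: [180.0, -29.9, 90.1]
contact_force: [0.2, -3.9, -0.1]
grip_width: 7.3
gripper_force: 50.0
```

Request:
play_rows --pt "0 0 0 0.014 0 0.008 0" --pt "0 0 0 0 0 0 0"

```text
time: 12.48
tool_pos: [625.9, 174.1, 63.7]
tool_rot: [179.9, -29.8, 90.1]
contact_force: [0.8, -6.4, 0.5]
grip_width: 7.0
gripper_force: 50.0
```

Run:
```python
from fit import *
s=ctrl.read_state();print(s['time'],s['tool_pos'],s['tool_rot'],s['contact_force'])
c=cam("wrist");im=ctrl.snapshot("wrist");k=512/800
R=Ro.from_euler('xyz',s['tool_rot'],degrees=True).as_matrix();t=s['tool_pos']+R@[64.5,0,6];print('tip',t,proj(c,t)/k)
cv2.imwrite('pics/w6b.png',cv2.resize(im,(800,600),interpolation=cv2.INTER_CUBIC)[:300,200:700])
```

```text
12.475 [625.948289   174.10911673  63.69318376] [179.91496513 -29.83267158  90.06593588] [ 0.82349221 -6.38014809  0.4851909 ]
tip [625.88936879 233.04648101  90.57502931] [[402.73317849 204.14390223]]
```

View pics/w6b.png

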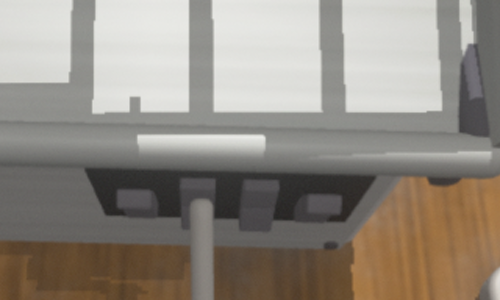

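Rocker 2 now has the same shape as rocker 3, with its top half in, at 6.4 N. I'll push once more briefly, then back out.

Request:
play_rows --pt "0 0 0 0.005 0 0.003 0" --pt "0 0 0 0 0 0 0" --pt "0 0 0 -0.07 0 -0.04 0" --pt "0 0 0 -0.14 0 -0.08 0" --pt "0 0 0 -0.05 0 -0.03 0" --pt "0 0 0 0 0 0 0" --pt "0 0 0 0 0 0 0"

```text
time: 13.4
tool_pos: [625.2, 102.9, 64.1]
tool_rot: [-180.0, -30.0, 90.0]
contact_force: [0.7, -0.1, -0.2]
grip_width: 7.4
gripper_force: 50.0
```

Run:
```python
from fit import *
s=ctrl.read_state();print(s['time'],s['tool_pos'],s['tool_rot'],s['contact_force'],s['grip_width'])
c=cam("wrist");im=ctrl.snapshot("wrist");k=512/800
R=Ro.from_euler('xyz',s['tool_rot'],degrees=True).as_matrix()
for L in(60,62,64.5): print(proj(c,s['tool_pos']+R@[L,0,6])/k)
cv2.imwrite('pics/w7b.png',cv2.resize(im,(800,600),interpolation=cv2.INTER_CUBIC)[:300,200:700])
```

```text
13.4 [625.19230534 102.87778079  64.06031403] [-179.96785003  -30.04989899   90.02436628] [ 0.65103301 -0.10822115 -0.22107808] 7.41469224136015
[[402.73831395 216.94083713]]
[[402.74314074 211.28715811]]
[[402.74921079 204.1727922 ]]
```

View pics/w7b.png

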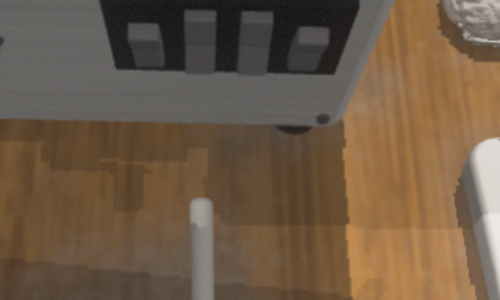

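Confirmed: rockers 2 and 3 look alike and rockers 1 and 4 are unchanged. Now returning the tool to the plate.

Request:
play_rows --pt "0 0 0 0.1 0 -0.173 0" --pt "0 0 0 0.1 0 -0.173 0" --pt "0 0 0 0.1 0 -0.173 0" --pt "0 -0.0556 0 0 0 0 0" --pt "0 -0.0556 0 0 0 0 0" --pt "0 -0.0556 0 0 0 0 0" --pt "0 0 0 -0.202 -0.137 0 0" --pt "0 0 0 -0.202 -0.137 0 0" --pt "0 0 0 -0.202 -0.137 0 0" --pt "0 0 0 -0.202 -0.137 0 0" --pt "0 0 0 -0.202 -0.137 0 0"

```text
time: 14.82
tool_pos: [453.2, -150.4, 214.1]
tool_rot: [180.0, 0.0, 90.2]
contact_force: [0.3, -0.7, -0.1]
grip_width: 7.3
gripper_force: 50.0
```

Request:
play_rows --pt "0 0 0.0527 0 0 0 0" --pt "0 0 0.0527 0 0 0 0" --pt "0 0 0.0527 0 0 0.1 0" --pt "0 0 0.0527 0 0 0.2 0" --pt "0 0 0 0 0 0.2 0" --pt "0 0 0 0 0 0 0" --pt "0 0 0 0 0 0 0"

```text
time: 15.7
tool_pos: [455.6, -150.5, 90.4]
tool_rot: [179.9, -0.0, 52.1]
contact_force: [0.0, 1.0, -0.2]
grip_width: 7.5
gripper_force: 50.0
```

Request:
play_rows --pt "0 0 0 0 0 0.16 0" --pt "0 0 0 0 0 0.08 0" --pt "0 0 0 0 0 0.038 0" --pt "0 0 0 0 0 0 0" --pt "0 0 0 0 0 0 20" --pt "0 0 0 0 0 0 45" --pt "0 0 0 0 0 0 45" --pt "0 0 0 0 0 -0.03 45" --pt "0 0 0 0 0 -0.15 45" --pt "0 0 0 0 0 -0.2 45" --pt "0 0 0 0 0 -0.2 45" --pt "0 0 0 0 0 0 0" --newtons 30

```text
time: 17.2
tool_pos: [457.1, -151.8, 168.8]
tool_rot: [179.4, -0.1, 52.1]
contact_force: [1.0, -1.2, -0.5]
grip_width: 35.6
gripper_force: 0.0
```

Run:
```python
from h import *
s=ctrl.read_state();print(s['time'],s['tool_pos'],s['tool_rot'])
c=cam("wrist");im=ctrl.snapshot("wrist");cv2.imwrite('pics/w8.png',im)
for l,z in(("plate_top",7),("stylus_mid",13)):
    for q in ctrl.cut_out("wrist",l)[:1]:
        yx=np.argwhere(q['mask']);P=onplane(c,yx[:,::-1],z)[:,:2]
        r=cv2.minAreaRect(P.astype(np.float32));print(l,q['score'],np.round(r[0],1),np.round(r[1],1),round(r[2],1),np.round(q['bbox']))
```

```text
17.2 [ 457.05418421 -151.80862993  168.83260236] [ 1.79428728e+02 -8.04881316e-02  5.20912405e+01]
plate_top 0.84 [ 456.1 -155.4] [199.7  95. ] 61.1 [251. 174. 111. 190.]
stylus_mid 0.71 [ 453.1 -155.1] [142.2  21.5] 51.5 [257. 182.  20. 128.]
```

The tool is back on the plate, within a millimetre or two of its original place. Next is the lever, starting with a close look.

Request:
play_rows --pt "0 0 -0.0527 0 0 -0.04 20" --pt "0 0 -0.0527 0 0 0 20" --pt "0 0 -0.0527 0 0 0 20" --pt "0 0 -0.0527 0 0 0 20" --pt "0 0.05 0 0 0 0 20" --pt "0 0.05 0 0 0 0 20" --pt "0 0.05 0 0 0 0 20" --pt "0 0.05 0 0 0 0 20" --pt "0 0.05 0 0 0 0 20"

```text
time: 18.48
tool_pos: [453.9, -150.6, 173.4]
tool_rot: [-179.9, -45.4, 89.9]
contact_force: [-0.3, 0.2, -0.5]
grip_width: 19.0
gripper_force: 0.0
```

Request:
play_rows --pt "0 0 0 0.132 0.03 0.153 20" --pt "0 0 0 0.132 0.03 0.153 20" --pt "0 0 0 0.132 0.03 0.153 20" --pt "0 0 0 0.132 0.03 0.153 20" --pt "0 0 0 0.132 0.03 0.153 20" --pt "0 0 0 0 0 0 20" --pt "0 0 0 0 0 0 20"

```text
time: 19.35
tool_pos: [491.1, 101.3, 154.7]
tool_rot: [-179.8, -45.0, 89.9]
contact_force: [1.0, -0.1, -0.0]
grip_width: 19.0
gripper_force: 0.0
```

Run:
```python
from h import *
s=ctrl.read_state();print(s['time'],s['tool_pos'],s['tool_rot'],s['grip_width'])
c=cam("wrist");im=ctrl.snapshot("wrist")
np.savez('w9.npz',K=c[0],d=c[1],R=c[2],t=c[3])
for l in("switch_bank","lever_grip"): print([(round(q['score'],2),np.round(np.array(q['bbox'])/.64).tolist()) for q in ctrl.cut_out("wrist",l)])
cv2.imwrite('pics/w9b.png',cv2.resize(im,(800,600),interpolation=cv2.INTER_CUBIC))
```

```text
19.35 [491.11087547 101.33951571 154.67322053] [-179.82816364  -44.96629388   89.93766859] 18.969691553143345
[(0.89, [629.0, 212.0, 161.0, 49.0])]
[(0.88, [406.0, 235.0, 50.0, 69.0])]
```

View pics/w9b.png

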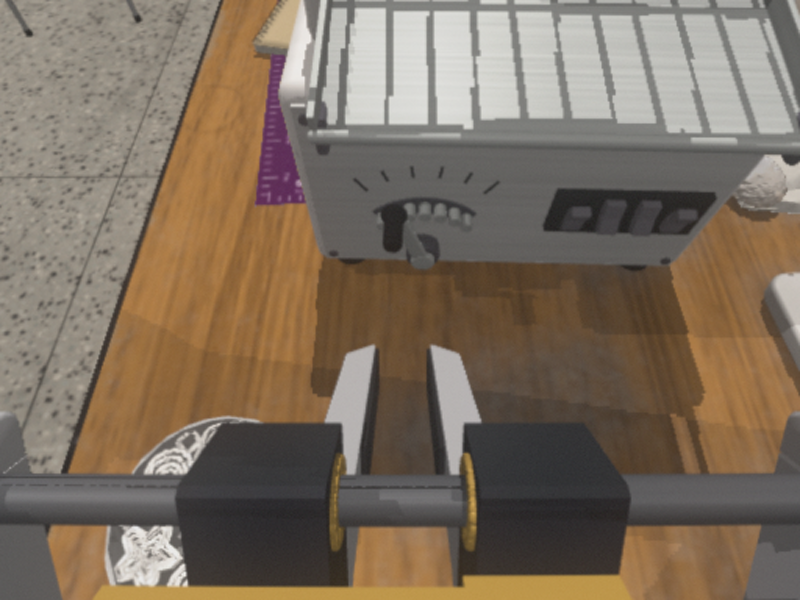

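The peg runs from (395,213) to (392,246), its pivot boss is near (424,258), and the bank corners are (558,189), (717,194), (692,237) and (543,232). Last fit for the lever.

Run:
```python
from fit import *
z=np.load('w9.npz');c=(z['K'],z['d'],z['R'],z['t']);k=.64
uv=np.array([[558,189],[717,194],[692,237],[543,232],[424,258],[392,242]])*k
def mod(b): return np.array([[-91.5,b+49,102.5],[-91.5,b-49,102.5],[-97.5,b-49,65.5],[-97.5,b+49,65.5],[-111,58,42],[-134,77.4,93.5]])
for free in(1,0):
    f=lambda p:(proj(c,S2W(p if free else [p[0],p[1],np.pi/2-.003],mod(p[3])))-uv).ravel()
    s=least_squares(f,[563,338,1.567,-73]);p=s.x
    if not free:p[2]=np.pi/2-.003
    print(p,s.fun.round(1))
    for t in(.24,.48,.72,.96):
        a=.6-t;P=[-91.5-36,58+55*np.sin(a),42+55*np.cos(a)];print(t,S2W(p,[P]).round(1))
    print('edge',S2W(p,[[-138.5,0,173]]).round())
```

```text
[570.81116389 339.37484095   1.50673859 -72.05922715] [ 0.3 -1.7  0.5  0.4 -1.6  1.   0.8 -0.8 -0.4  1.5  0.3 -0.1]
0.24 [[485.4 217.1  93.5]]
0.48 [[498.2 216.3  96.6]]
0.72 [[511.3 215.4  96.6]]
0.96 [[524.1 214.6  93.5]]
edge [[562. 201. 173.]]
[563.36964349 338.25544684   1.56779633 -74.54579295] [ 1.  -1.7 -0.7 -4.4 -2.1 -3.6  1.8 -0.8 -1.1  5.1  0.9  5.2]
0.24 [[485.6 211.   93.5]]
0.48 [[498.4 210.9  96.6]]
0.72 [[511.6 210.9  96.6]]
0.96 [[524.4 210.9  93.5]]
edge [[563. 200. 173.]]
```

Request:
play_rows --pt "0 -0.028 0 0 0 0 27" --pt "0 0 0 0.093 -0.011 0.138 27" --pt "0 0 0 0.093 -0.011 0.138 27" --pt "0 0 0 0 0 0.08 27" --pt "0 0 0 0 0 0 27" --pt "0 0 0 0 0 0 27"

```text
time: 20.25
tool_pos: [487.0, 193.1, 117.6]
tool_rot: [179.9, -39.9, 90.0]
contact_force: [-0.1, -0.5, 0.0]
grip_width: 25.4
gripper_force: 0.0
```

Run:
```python
from h import *
s=ctrl.read_state();print(s['tool_pos'],s['tool_rot'],s['grip_width'])
c=cam("wrist");im=ctrl.snapshot("wrist");cv2.imwrite('pics/w10.png',im)
for P in([485.4,217,93.5],[485.4,211,93.5]): print(proj(c,P))
q=ctrl.cut_out("wrist","lever_grip")
for r in q[:2]:
    yx=np.argwhere(r['mask']);print(r['score'],r['bbox'],yx.mean(0),yx[:,1].min(),yx[:,1].max())
g=cv2.cvtColor(im,cv2.COLOR_BGR2GRAY)
print(proj(c,s['tool_pos']))
```

```text
[487.03627058 193.08809819 117.55365328] [179.9467542  -39.90529824  89.98576355] 25.38796624366049
[[255.17193586 218.00767532]]
[[255.1549224  226.26554861]]
0.68 [264.3, 212.6, 41.6, 42.7] [212.3487134  260.15882875] 244 286
[[257.67455901 242.39899915]]
```

Request:
play_rows --pt "0 0 0 0 -0.007 0.06 27" --pt "0 0 0 0 0 0.044 27" --pt "0 0 0 0 0 0.02 27" --pt "0 0 0 0 0 0 21" --pt "0 0 0 0 0 0 19" --pt "0 0 0 0 0 0 19"

```text
time: 21.1
tool_pos: [484.7, 213.9, 93.7]
tool_rot: [180.0, -39.9, 90.1]
contact_force: [0.4, -0.3, 0.1]
grip_width: 17.8
gripper_force: 0.0
```

Run:
```python
from h import *
s=ctrl.read_state();print(s['tool_pos'],s['tool_rot'],s['grip_width'],s['contact_force'])
c=cam("wrist");im=ctrl.snapshot("wrist");cv2.imwrite('pics/w11.png',im)
for P in([485.4,217,93.5],[485.4,211,93.5]): print(proj(c,P))
for r in ctrl.cut_out("wrist","lever_grip")[:2]:
    yx=np.argwhere(r['mask']);print(r['score'],r['bbox'],yx[:,1].min(),yx[:,1].max())
```

```text
[484.6740342  213.94199456  93.7201787 ] [179.95095978 -39.91095953  90.05613594] 17.84914376523313 [ 0.42070443 -0.32001168  0.13993672]
[[258.91504058 237.51536343]]
[[258.93259412 247.40788601]]
0.58 [262.1, 235.4, 30.3, 49.5] 245 278
```

Request:
play_rows --pt "0 0 0 0 0.018 0 19" --pt "0 0 0 0 0.018 0 19" --pt "0 0 0 0 0 0 19"

```text
time: 21.58
tool_pos: [492.8, 214.3, 93.6]
tool_rot: [-179.9, -40.0, 90.0]
contact_force: [-2.4, -0.0, 1.7]
grip_width: 17.8
gripper_force: 1.1
```

Request:
play_rows --pt "0 0 0 0 0.017 0 19" --pt "0 0 0 0 0 0 19" --pt "0 0 0 0 0 0 19" --pt "0 0 0 0 0 0 19"

```text
time: 22.08
tool_pos: [497.9, 214.0, 93.5]
tool_rot: [180.0, -39.9, 90.0]
contact_force: [-1.2, 0.1, 0.1]
grip_width: 17.9
gripper_force: 0.0
```

```bash
cat > lev.py <<'E'
from h import *
import sys
s=ctrl.read_state();print(s['time'],s['tool_pos'],s['tool_rot'],s['grip_width'],s['contact_force'])
c=cam("wrist");im=ctrl.snapshot("wrist");cv2.imwrite(f'pics/{sys.argv[1]}.png',im)
for x in(485.4,498.2,511.3,524.1): print(x,proj(c,[x,214,94])[0])
for r in ctrl.cut_out("wrist","lever_grip")[:2]:
    yx=np.argwhere(r['mask']);print(r['score'],r['bbox'],yx[:,1].min(),yx[:,1].max())
E
python3 lev.py w12
```

```text
22.075 [497.88315497 213.99161658  93.4909491 ] [179.97416876 -39.91131053  90.03159294] 17.854822728648788 [-1.1695852   0.06257254  0.08834683]
485.4 [236.55504404 242.16120082]
498.2 [258.2435875  242.17758859]
511.3 [280.43639196 242.18642388]
524.1 [302.10691023 242.18729971]
0.58 [258.5, 233.7, 22.6, 47.8] 245 271
```

Force built to 2.4 N, then fell to zero on the pads, so it is one click over. On to the second.

Request:
play_rows --pt "0 0 0 0 0.018 0 19" --pt "0 0 0 0 0.018 0 19" --pt "0 0 0 0 0 0 19"

```text
time: 22.55
tool_pos: [507.7, 214.0, 93.5]
tool_rot: [179.9, -39.9, 90.0]
contact_force: [0.0, 0.2, -0.6]
grip_width: 17.7
gripper_force: 0.1
```

Request:
play_rows --pt "0 0 0 0 0.018 0 19" --pt "0 0 0 0 0 0 19" --pt "0 0 0 0 0 0 19" --pt "0 0 0 0 0 0 19"

```text
time: 23.05
tool_pos: [511.1, 214.1, 93.5]
tool_rot: [180.0, -39.9, 90.0]
contact_force: [0.2, 0.4, 0.3]
grip_width: 18.2
gripper_force: 0.0
```

```bash
python3 lev.py w13
```

```text
23.05 [511.14703915 214.06055253  93.49650722] [179.99592785 -39.91466829  90.02909189] 18.221444312963445 [0.18567255 0.37801138 0.30205492]
485.4 [214.05043114 242.24645319]
498.2 [235.73347694 242.27281708]
511.3 [257.93232635 242.29184726]
524.1 [279.62014283 242.30266781]
0.81 [256.2, 234.2, 28.2, 45.3] 243 270
0.75 [429.4, 224.1, 25.0, 10.4] 416 439
```

Request:
play_rows --pt "0 0 0 0 0.018 0 19" --pt "0 0 0 0 0.018 0 19" --pt "0 0 0 0 0 0 19"

```text
time: 23.52
tool_pos: [521.4, 214.0, 93.5]
tool_rot: [179.9, -39.9, 90.0]
contact_force: [-0.3, 1.1, -0.2]
grip_width: 17.8
gripper_force: 0.0
```

Request:
play_rows --pt "0 0 0 0 0.015 0 19" --pt "0 0 0 0 0 0 19" --pt "0 0 0 0 0 0 19" --pt "0 0 0 0 0 0 19"

```text
time: 24.02
tool_pos: [523.8, 214.1, 93.5]
tool_rot: [-180.0, -39.9, 90.0]
contact_force: [-0.6, -0.1, -1.2]
grip_width: 17.8
gripper_force: 0.0
```

```bash
python3 lev.py w14
```

```text
24.025 [523.84399924 214.10093297  93.53597969] [-179.99977619  -39.92089734   90.02703249] 17.83867580778682 [-0.5735982  -0.05339371 -1.16041677]
485.4 [192.53090011 242.27697126]
498.2 [214.19476498 242.31176218]
511.3 [236.38429916 242.33941298]
524.1 [258.07308887 242.35865239]
0.64 [256.1, 235.9, 31.1, 46.0] 240 270
```

All three clicks are made, with no residual force. Now to release, back off, check the lever and locate the guard handle from the side picture.

Request:
play_rows --pt "0 0 0 0 0 0 27" --pt "0 0 0 0 0 0 27" --pt "0 0 0 0 0 -0.06 27" --pt "0 0 0 0 0 -0.16 27" --pt "0 0 0 0 0 -0.2 27" --pt "0 0 0 0 0 -0.1 27" --pt "0 0 0 0 0 0 0" --pt "0 0 0 0 0 0 0"

```text
time: 25.12
tool_pos: [523.4, 130.8, 192.8]
tool_rot: [-179.9, -39.9, 90.0]
contact_force: [-0.4, 0.4, 0.2]
grip_width: 8.7
gripper_force: 0.0
```

Run:
```python
from fit import *
p=[570.8,339.4,1.507];c=cam("wrist");im=ctrl.snapshot("wrist");cv2.imwrite('pics/w15.png',im)
s=ctrl.read_state();print(s['time'],s['tool_pos'],s['contact_force'])
for t in(.72,.96,1.2):
    a=.6-t
    print(t,[proj(c,S2W(p,[[x,58+55*np.sin(a),42+55*np.cos(a)]]))[0].round().tolist() for x in(-110,-134)])
for r in ctrl.cut_out("wrist","lever_grip")[:2]:
    yx=np.argwhere(r['mask']);print(r['score'],np.round(r['bbox'],1),yx[:,1].min(),yx[:,1].max())
d=cv2.imread('pics/d0.png')
cs=cam("side");k=.64;o,D=ray(cs,[(240*k,285*k),(261*k,306*k),(282*k,327*k)])
n=np.array([-np.sin(p[2]),np.cos(p[2]),0]) # sheeter y dir
c0=np.array([p[0],p[1],0])
for d,ys in zip(D,(-42,0,42)):
    t=((c0-o)@n+ys)/(d@n);X=o+d*t;print('handle',X.round(1))
print('hinge h check: edge',proj(cs,S2W(p,[[-138.5,0,180]]))/k)
```

```text
25.175 [523.09835334 131.17277117 192.4924552 ] [-0.24853737  0.77735416 -0.42556072]
0.72 [[247.0, 169.0], [245.0, 191.0]]
0.96 [[259.0, 171.0], [258.0, 193.0]]
1.2 [[271.0, 175.0], [270.0, 196.0]]
0.81 [250.6 180.9  33.   32.1] 234 266
handle [610.1 296.5 318.1]
handle [567.8 292.9 310.2]
handle [525.6 289.9 304.4]
hinge h check: edge [[326.72197054 322.97888966]]
```

The lever sits at its fifth notch (projected column 258 matches the mask). The handle is near (568, 293, 310). Going above it with closed fingers.

Request:
play_rows --pt "0 0 0 0.122 0 -0.146 0" --pt "0 0 0 0.122 0 -0.146 0" --pt "0 0 0 0.122 0 -0.146 0" --pt "0 0 0 0.122 0 -0.146 0" --pt "0 -0.0555 0 0 0 0 0" --pt "0 -0.0555 0 0 0 0 0" --pt "0 -0.0555 0 0 0 0 0" --pt "0 -0.0555 0 0 0 0 0" --pt "0 0 0 0.205 0.06 0 0" --pt "0 0 0 0.205 0.06 0 0" --pt "0 0 0 0.205 0.06 0 0" --pt "0 0 0 0 0 0 0"

```text
time: 26.72
tool_pos: [568.6, 288.4, 380.1]
tool_rot: [-179.7, 0.1, 90.4]
contact_force: [-0.1, 0.3, 0.3]
grip_width: 0.6
gripper_force: 0.0
```

Run:
```python
from fit import *
c=cam("wrist");im=ctrl.snapshot("wrist");s=ctrl.read_state();print(s['time'],s['tool_pos'],s['tool_rot'],s['contact_force'])
cv2.imwrite('pics/w16.png',im)
for l in("guard_handle","guard"):
    for r in ctrl.cut_out("wrist",l)[:2]: print(l,r['score'],np.round(r['bbox']))
g=cv2.cvtColor(im,cv2.COLOR_BGR2GRAY);m=(g<50).astype(np.uint8);n,L,st,ce=cv2.connectedComponentsWithStats(m)
for i in range(1,n):
    if st[i,4]>150: print(st[i],ce[i].round(),onplane(c,[ce[i]],310).round())
print('handle pred',proj(c,[568,293,310]),'tip',proj(c,s['tool_pos']-[0,0,11]))
ss=ctrl.snapshot("side");cv2.imwrite('pics/side2.png',ss);cs=cam("side")
for r in ctrl.cut_out("side","guard_handle")[:2]: print('side',r['score'],np.round(r['bbox']))
```

```text
26.775 [568.29137801 286.24143098 380.95277125] [-1.79768857e+02  1.29650529e-01  9.02411491e+01] [-0.28672127  0.13547227 -0.61698491]
guard_handle 0.61 [253. 144. 307. 138.]
guard 0.84 [252. 144. 310. 144.]
[ 71   0  13  92 152] [76. 43.] [[438. 409. 310.]]
[ 121    0  156   47 4636] [200.  19.] [[527. 425. 310.]]
[ 359    0   89   51 2196] [389.  20.] [[659. 425. 310.]]
[500  31  12  34 261] [507.  47.] [[746. 408. 310.]]
[  52  152   56  154 2490] [ 81. 247.] [[419. 250. 310.]]
[ 198  189  110   25 2155] [255. 201.] [[566. 292. 310.]]
[  154   224   242   152 18876] [256. 321.] [[568. 178. 310.]]
handle pred [[257.26222414 199.78356064]] tip [[257.29921083 237.98812145]]
side 0.55 [156. 222.  99. 118.]
```

The handle blob at (255,201) puts it at (566, 292, 310), which agrees. Pressing down along its arc.

Request:
play_rows --pt "0 0 0 0.01 0 0.12 0" --pt "0 0 0 0 0 0.07 0" --pt "0 0 0 -0.014 0 0.036 0" --pt "0 0 0 -0.016 0 0.036 0" --pt "0 0 0 0 0 0 0"

```text
time: 27.6
tool_pos: [568.5, 275.8, 318.9]
tool_rot: [180.0, 0.2, 89.8]
contact_force: [-0.5, 1.1, 0.4]
grip_width: 0.7
gripper_force: 0.1
```

Request:
play_rows --pt "0 0 0 -0.014 0 0.036 0" --pt "0 0 0 -0.012 0 0.036 0" --pt "0 0 0 -0.008 0 0.036 0" --pt "0 0 0 0 0 0 0"

```text
time: 28.1
tool_pos: [568.2, 270.8, 289.3]
tool_rot: [-179.9, 0.1, 90.0]
contact_force: [0.6, 0.0, -0.7]
grip_width: 0.8
gripper_force: 0.0
```

```bash
cat > hd.py <<'E'
from fit import *
c=cam("wrist");im=ctrl.snapshot("wrist");s=ctrl.read_state();print(s['time'],s['tool_pos'],s['contact_force'])
cv2.imwrite('pics/w17.png',im)
g=cv2.cvtColor(im,cv2.COLOR_BGR2GRAY);m=(g<50).astype(np.uint8);n,L,st,ce=cv2.connectedComponentsWithStats(m)
for i in range(1,n):
    if st[i,4]>400: print(st[i],ce[i].round())
for a in(.7,.592,.5,.4,.3,.2,.15,.116):
    P=[567,393-121*np.cos(a),242.5+121*np.sin(a)];print(round(a-.116,2),np.round(P),proj(c,P).round(),'len',(proj(c,np.add(P,[42,0,0]))-proj(c,np.add(P,[-42,0,0])))[0,0].round())
E
python3 hd.py
```

```text
28.15 [568.52885132 271.01726609 289.97071842] [ 0.7278413  -0.77746809  0.37211272]
[380   0  55  18 639] [408.   7.]
[   0  136   87  172 4939] [ 49. 260.]
[  186   217   210   151 11790] [296. 300.]
[   18   270   344   114 12424] [203. 337.]
0.58 [567. 300. 320.] [[255. 211.]] len 179.0
0.48 [567. 293. 310.] [[255. 219.]] len 165.0
0.38 [567. 287. 301.] [[255. 223.]] len 155.0
0.28 [567. 282. 290.] [[256. 225.]] len 144.0
0.18 [567. 277. 278.] [[256. 224.]] len 135.0
0.08 [567. 274. 267.] [[256. 222.]] len 127.0
0.03 [567. 273. 261.] [[256. 220.]] len 124.0
0.0 [567. 273. 257.] [[256. 219.]] len 121.0
```

Run:
```python
import cv2
g=cv2.cvtColor(cv2.imread('pics/w17.png'),cv2.COLOR_BGR2GRAY)
print('cols',list(range(150,366,8)))
for r in range(205,262,3): print(r,*['%3d'%v for v in g[r,150:366:8]])
```

```text
cols [150, 158, 166, 174, 182, 190, 198, 206, 214, 222, 230, 238, 246, 254, 262, 270, 278, 286, 294, 302, 310, 318, 326, 334, 342, 350, 358]
205 130 130  92 131 130 117 130 122 129 142 122 129 130 106 129 130 119 129 121 113 138 106 116 115 120 114 113
208 129 128  91 127 130  98 128 128 129 142 119 126 128 109 128 129 121 128 128 114 120 105 114 115 114 115 115
211 128 130  84 130 131  97 130 128 130 142 119 129 130  98 129 128 120 128 129 127 120  88 114 115 110 113 115
214 110 110  85 118 128  95 127 129 130 128 122 130 128  93 127 119 110 127 128 118 125  81 117 119 100 117 115
217 136 135 131 119  83  46  42  46  47  49  55  61  72  68  89  96  90 107 115 116 122  79 117 117 106 115 114
220 144 148 149 115  89  46  46  43  42  43  38  41  43  57  52  42  38  42  41  44  46 109  97 105 105 103  99
223 106 113 114 107 100  48  45  45  45  45  41  39  83  87  96  71  39  43  42  42  41  82 101 137 132 123 119
226 113 115  79 115 134  51  50  48  47  45  44  85  95  87  95  94  62  43  42  40  42  84 100 121 124 126 128
229 111 116  82 115 153  48  46  48  46  45  46  95  97  86  94
[... 468 characters left out ...]
  40  73  74  76  76  73  74
244 115 115 108 109 108 105 107  72  69  66  64  95  95  67  94  94  94  38  39  40  35  74  73  73  76  74  75
247 113 114 114 112 115 114 114  73  71  71  72  94  95  63  92  94  93  72  72  73 104 105 105  71  72  73  71
250 113 114 115 115 115 114 113  72  72  71  70  93  93  61  91  95  93  73  73  72 116 116 116 115 116 115 113
253 112 112 112 116 114 115 114  78  73  71  71  94  95  56  91  94  93  74  73  76 117 118 119 119 116 117 107
256 134 136 136 134 137 133 131 123  66  65  67  95  94  55  90  93  95  71  72 108 115 116 118 117 116 115  83
259 113  98 107 108 110 117 117 121  77  78  80  94  93  51  89  94  95  72  69 133 127 123 120 118 119 114  73
```

The handle's 128 px length puts the guard at about 0.08 rad, with the fingertips on top of it, so it is following. Pressing on to the stop.

Request:
play_rows --pt "0 0 0 -0.004 0 0.03 0" --pt "0 0 0 0 0 0.02 0" --pt "0 0 0 0 0 0 0"

```text
time: 28.52
tool_pos: [568.6, 269.8, 277.7]
tool_rot: [-179.9, 0.0, 90.0]
contact_force: [-0.1, -0.4, 0.3]
grip_width: 0.5
gripper_force: 0.0
```

Request:
play_rows --pt "0 0 0 0 0 0.012 0" --pt "0 0 0 0 0 0 0"

```text
time: 28.78
tool_pos: [569.0, 269.9, 276.6]
tool_rot: [179.9, -0.0, 90.0]
contact_force: [-0.5, -0.3, 3.8]
grip_width: 0.4
gripper_force: 2.2
```

Request:
play_rows --pt "0 0 0 0 0 0.012 0" --pt "0 0 0 0 0 0.008 0" --pt "0 0 0 0 0 0 0" --pt "0 0 0 0 0 0 0"

```text
time: 29.28
tool_pos: [569.1, 270.0, 276.0]
tool_rot: [179.7, -0.1, 90.0]
contact_force: [-3.8, -1.8, 20.1]
grip_width: 0.4
gripper_force: 10.0
```

At the hard stop: 20 N, tip at 265 mm, the closed height. Lifting off and taking a final check.

Request:
play_rows --pt "0 0 0 0 0 -0.1 0" --pt "0 0 0 0 0 -0.2 0" --pt "0 0 0 0 0 -0.15 0" --pt "0 0 0 -0.2 0 0 0" --pt "0 0 0 -0.2 0 0 0" --pt "0 0 0 0 0 0 0" --pt "0 0 0 0 0 0 0"

```text
time: 30.15
tool_pos: [569.0, 170.2, 382.9]
tool_rot: [-180.0, -0.0, 90.0]
contact_force: [-0.1, 0.6, -0.3]
grip_width: 0.4
gripper_force: 0.0
```

Run:
```python
from fit import *
c=cam("wrist");im=ctrl.snapshot("wrist");s=ctrl.read_state();print(s['time'],s['tool_pos'],s['contact_force'])
g=cv2.cvtColor(im,cv2.COLOR_BGR2GRAY);m=(g<55).astype(np.uint8);n,L,st,ce=cv2.connectedComponentsWithStats(m)
for i in range(1,n):
    if st[i,4]>400: print(st[i],ce[i].round())
for a in(.3,.216,.166,.116):
    P=[569,388-121*np.cos(a),242.5+121*np.sin(a)];print(round(a-.116,2),proj(c,P).round(),'len',(proj(c,np.add(P,[42,0,0]))-proj(c,np.add(P,[-42,0,0])))[0,0].round(1))
ctrl.snapshot("side");cs=cam("side")
for l,z in(("stylus_mid",13),("plate_top",7),("jigger_mid",54),("tin_mid",12),("mould_mid",13)):
    print(l,[(round(q['score'],2),onplane(cs,[q['bbox'][:2]],z)[0].round()) for q in ctrl.cut_out("side",l)[:1]])
```

```text
30.2 [568.94690996 170.65762382 382.77533004] [-0.37075389  0.19316831  0.27120437]
[ 206   73   92   22 1296] [252.  84.]
[253 224   9  83 439] [257. 269.]
[ 154  270   99  105 9404] [205. 324.]
[ 263  271  110   97 8778] [310. 320.]
0.18 [[258.  75.]] len 101.0
0.1 [[257.  80.]] len 97.2
0.05 [[257.  82.]] len 95.1
0.0 [[257.  83.]] len 93.0
stylus_mid [(0.43, array([ 453., -164.,   13.]))]
plate_top [(0.94, array([ 455., -157.,    7.]))]
jigger_mid [(0.64, array([645., -18.,  54.]))]
tin_mid [(0.65, array([377.,  73.,  12.]))]
mould_mid [(0.85, array([ 657., -264.,   13.]))]
```

The guard is down (handle 92 px long at row 84), and everything else is in place.

```bash
python3 -c "
from cell import ctrl
print(ctrl.close_job())"
```

```text
the job is handed in; nothing more can be done
None
```

Job handed in at about 30 s: by my camera and force checks, rocker 2 is tipped with the tool, the tool is back on the plate, the lever is three clicks right and released, and the guard is fully down; no verdict came back.

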